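# Register a moulded tray in the inspection fixture

### The arm

A 6-joint arm with a two-finger parallel gripper is mounted at the origin on the work surface. World frame = base frame: x ahead of the robot, y to its left, z up, the work surface at z = 0. Lengths are in mm, angles in degrees, forces in N, time in s.
With the tool pointing down it reaches from about 300 to 850 mm from the base axis. Payload 4.2 kg.
Tool frame: the origin (TCP) lies midway between the tips of the shut fingers; the grasp point (between the pads) lies 19 mm behind it (env.grasp_offset is the distance from the TCP to the grasp point, in mm); z points along the fingers, y is the line along which they close (so a half turn about z gives the same grasp; the last joint's range is limited). The gripper opens to 91 mm and grips with 3 to 60 N. Pads are 32 mm wide; open, the fingers measure 118 mm over their backs; the gripper's body (76 mm by 178 mm) begins 60 mm behind the grasp point.
Start: joints at [65.947, 18.312, 89.639, -0, 72.044, -1.146], TCP at [223.813, 529.67, 213.976] pointing down, gripper open.
Joint ranges: [-177.97, 177.97], [-48.28, 115.42], [12.27, 149.76], [-77.06, 257.06], [2.81, 150.46], [-146.56, 146.56]. Speed limits (degrees/s): [147.25, 147.25, 180, 180, 180, 180].

### API

Orientations are given as [roll, pitch, yaw] about the fixed x, y, z axes, in that order (R = Rz(yaw) Ry(pitch) Rx(roll)).
In Python, from workcell import env, optics gives the robot as it stands. The module is installed in compiled form; this text tells all that it offers.
- The arm moves only by the tool send_rows, never from a script. Its argument "targets" is a list that holds one entry, the list of rows, each a list of 7 numbers: the turn, a rotation vector about the world's x, y, z scaled (see below), then the shift along the world's x, y, z scaled (see below), then the closure, from -1 (fully open) to 1 (shut). In form: [[[rx, ry, rz, x, y, z, gripper], ...]]. A call has 1 to 12 rows; each row shifts and turns the commanded pose from where the row before left it; what a row does not reach is not made up. The controller multiplies each number of a shift by 0.2 m and each number of a turn by pi/2 rad. A row lasts 1/10 s, in which the tool goes at most 50 mm and 8.59 degrees, less where a joint would pass 70% of its speed; a pose out of reach is approached as far as the arm can. A call with a number of a shift or a turn outside -1 to 1 is refused whole. A call with a gripper value outside its range is refused whole. The fingers move at their own pace and stop on an object; "grip_force" is the grip in N (left out, the last holds). Time passes only in rows, so rows that do not move let the fingers close. It gives the time, the measured TCP pose, the force, the opening and the grip force at its end, in the units of the state.
- env.state(): the state, without advancing time (a new reading comes with each control period).
- optics.grab_frame(name): name is "side" or "top" or "wrist"; returns (picture, depth): 400x640x3 uint8, red, green, blue; 400x640 float32, mm along the optical axis (not along the pixel's ray), 0 where there is no reading.
- optics.camera_info(name): a dict with "camera_matrix" (3x3 intrinsics, pixels), "R" (3x3) and "t" (3): a world point X has camera coordinates R X + t; the wrist camera has in their place "mount" (4x4, takes a point from camera to tool coordinates, whose origin is the TCP and whose axes are the flange's). Camera axes: x right, y down, z forward; pixel columns grow to the right and rows downward; lengths in mm; the calibration is good to about 2 mm. A picture is of the moment at which its call begins: read the wrist's pose just before it. camera_info takes no time and is no camera call.
- env.job_done(): hands the job in; it is judged then, once.
Trained networks look in the newest picture that a camera, given by its name, has taken for a name from the list of things; names that differ only in an ending like _2 or _b are one class to them, and where a whole thing is asked for, a point or a joint stands for the part that bears it (a point fixed in the world has none). Each returns a list of dicts, best first, with "conf" (0 to 1); they miss things now and then, are a little off and sometimes report something else, mostly with a low value. They report only what shows in the picture. A call takes as long as a camera call.
- optics.silhouettes(camera, name): "mask" (400x640 bool, what is visible of it) and "at" ([column, row] in pixels, amid what is visible of it).
- optics.place_of(camera, name): "at" ([column, row] in pixels: a listed point, or the origin of a listed thing).
The state is a dict: "time_s": time; "qpos": joint angles; "qvel": joint speeds; "effort": joint torques, N m; "ee_pos": TCP position; "ee_rot": TCP orientation; "force": force on the tool from outside, world axes, zero at the start; "torque": the same for the moment, N m; "gripper_width": finger opening in mm; "gripper_force": force on a finger pad.
Only numpy, scipy, OpenCV 4.12 (cv2) and the standard library are available. Lean on these libraries where they do the work, as an engineer would, in place of code of your own. Each camera call takes 0.05 s, during which the arm holds its last target. There are 200 camera calls.

### The job

Clear the plastic offcut from the inspection fixture into the perforated scrap basket and slide the white compartment tray along the fixture plate, without lifting or tipping it, until it sits flush against both steel stops: its long side against the long far fence and its short end against the end stop on the left. Leave the carton, the bottle and the wooden block where they are.

Things in the scene. Friction and masses are not known exactly. Their poses are not given: they have to be found in the camera images.
- fixture: Fixed inspection fixture: dark steel plate 10 mm thick, from x = -150 to +125 mm and y = -150 to +145 mm about its origin, with two steel stops 20 mm wide whose tops are at z = 30 mm. Origin on the bench under the plate; z up, +x away from the robot (turned up to 15 degrees), +y to the left.
- fence_face (a point): Point on the far fence's working face, which looks to the fixture's -x: 105 mm in x and 55 mm in y from the fixture's origin, at plate top (z = 10 mm). The fence runs along the fixture's y from -120 to +145 mm. Axes as the fixture's.
- end_face (a point): Point on the left end stop's working face, which looks to the fixture's -y: 60 mm in x and 125 mm in y from the fixture's origin, at plate top (z = 10 mm). The stop runs along the fixture's x from +20 to +105 mm. Axes as the fixture's.
- tray: The moulding to register: an open white plastic compartment tray with 6 cells, 90 (x) by 140 (y) mm, 28 mm high, walls 4 mm, about 0.25 kg. Origin: centre of its underside. It starts askew on the near right part of the fixture plate. Fully home its centre is 60 mm in x and 55 mm in y from the fixture's origin.
- offcut: Chunky white plastic moulding offcut on the fixture plate, between the tray and the stops: a bar 60 (x) by 24 (y) by 20 (z) mm with a conical sprue stub, 16 mm across at the foot and 15 mm tall, standing on the middle of its top. 35 g. Origin: the centre of the bar, 10 mm above its underside.
- basket: Scrap basket: open green perforated plastic basket, 240 (x) by 180 (y) by 70 (z) mm outside, walls and floor 5 mm, rim 250 by 194 mm. Loose on the bench, left or right of the fixture. Origin: centre of its underside, z up.
- carton: Bystander: closed cardboard carton 200 (x) by 150 (y) by 60 (z) mm, on the other side of the fixture from the basket. Origin: centre of its underside.
- bottle: Bystander: plastic bottle, 64 mm in diameter, 150 mm tall, standing to one side. Origin: centre of its underside.
- block: Bystander: plain wooden block 70 (x) by 45 (y) by 22 (z) mm lying to one side. Origin: centre of its underside.

How it is judged:
By the outcome, as a careful person would: the job done as asked, in the order asked, and still so for the second after the job is handed in, with the robot touching nothing.
It also fails if it takes over 69 s, if anything falls off the work surface, if the arm or the gripper's body presses on something with over 40 N, if the wrist force passes 120 N, or if a joint passes its speed limit or range.

## Working session

There is one attempt and no reset: what is moved stays moved. The work goes in short steps, Python scripts to look and compute and a tool call to move; the robot and the scene stay as the last step left them, time stands still between calls to the robot, and variables do not carry over. Pictures are saved under pics/ and viewed, at most 10 in all, crops included, and the job is handed in when it is done.

Besides the shell and the picture viewer there is one more tool, called after "Request:" in YAML: its name, and indented under it one key for each argument. send_rows: Moves the arm, as the interface text tells. Its arguments: {"type":"object","properties":{"targets":{"type":"array"},"grip_force":{"type":"number"}},"required":["targets"]}

```bash
mkdir -p pics
cat > h.py <<'E'
import numpy as np, cv2
from workcell import env, optics
from scipy.spatial.transform import Rotation as Rn
def cam(n):
    c=optics.camera_info(n); K=np.array(c["camera_matrix"])
    if "R" in c: return K,np.array(c["R"]),np.array(c["t"])
    s=env.state(); T=np.eye(4); T[:3,:3]=Rn.from_euler('xyz',s["ee_rot"],degrees=True).as_matrix(); T[:3,3]=s["ee_pos"]
    M=np.linalg.inv(T@np.array(c["mount"])); return K,M[:3,:3],M[:3,3]
def cloud(d,C):
    K,R,t=C; v,u=np.mgrid[:400,:640]
    p=np.stack([(u-K[0,2])/K[0,0]*d,(v-K[1,2])/K[1,1]*d,d],-1)
    return (p-t)@R   # world = R^T (p-t)
def atz(px,z,C):
    K,R,t=C; r=R.T@np.linalg.inv(K)@np.array([px[0],px[1],1.]); c=-R.T@t
    return c+r*(z-c[2])/r[2]
def save(n,p): cv2.imwrite(f"pics/{n}.png",p[:,:,::-1])
E
python3 - <<'E'
from h import *
print({k:(np.round(v,2) if not isinstance(v,str) else v) for k,v in env.state().items()})
for n in("top","side"):
    C=cam(n); p,d=optics.grab_frame(n); save(n+"0",p); X=cloud(d,C)
    print(n,"campos",-C[1].T@C[2])
    for o in("tray","offcut","basket","fixture","carton","bottle","block"):
        for s in optics.silhouettes(n,o)[:2]:
            m=s["mask"]&(d>0); q=X[m]
            if len(q)<5: continue
            r=cv2.minAreaRect(q[:,:2].astype(np.float32))
            print(n,o,round(s["conf"],2),np.round(s["at"]),m.sum(),"med",np.round(np.median(q,0)),"z95",np.round(np.percentile(q[:,2],[5,95])),"rect",np.round(r[0]),np.round(r[1]),round(r[2],1))
    for o in("fence_face","end_face","tray","offcut","fixture","basket"):
        for s in optics.place_of(n,o)[:1]: print(n,o,round(s["conf"],2),np.round(s["at"],1),np.round(atz(s["at"],{"fixture":0,"offcut":20,"basket":0}.get(o,10),C),1))
E
```

```text
{'time_s': np.float64(0.0), 'qpos': array([65.95, 18.35, 89.7 , -0.  , 72.05, -1.14]), 'qvel': array([-0.06,  0.03, -0.09,  0.06,  0.01,  0.04]), 'effort': array([ -0.  , -41.25, -23.2 ,   0.07,   0.05,  -0.  ]), 'ee_pos': array([223.59, 529.21, 213.16]), 'ee_rot': array([-179.9 ,   -0.  ,  157.09]), 'force': array([ 0.68, -0.54,  0.09]), 'torque': array([-0.1 , -0.03, -0.05]), 'gripper_force': np.float64(0.0), 'gripper_width': np.float64(91.39)}
top campos [431.26310327  -3.8153881  960.88349883]
top tray 0.71 [364. 213.] 2050 med [527. -99.  15.] z95 [11. 38.] rect [ 529. -100.] [145.  96.] 81.0
top offcut 0.62 [318. 167.] 199 med [642.   9.  30.] z95 [24. 44.] rect [646.   9.] [57. 25.] 9.7
top basket 0.83 [476. 245.] 9230 med [ 428. -383.    6.] z95 [ 2. 70.] rect [ 427. -385.] [268. 232.] 8.3
top fixture 0.74 [334. 185.] 9658 med [599. -23.  10.] z95 [ 7. 30.] rect [579. -47.] [281. 296.] 1.6
top fixture 0.39 [474. 246.] 9318 med [ 428. -382.    6.] z95 [ 2. 70.] rect [ 430. -384.] [276. 231.] 8.1
top carton 0.89 [166. 243.] 5655 med [453. 383.  60.] z95 [29. 62.] rect [455. 409
[... 1034 characters left out ...]
6852 med [612. -77.   9.] z95 [ 7. 29.] rect [579. -45.] [275. 299.] 1.8
side carton 0.94 [272. 151.] 2207 med [452. 325.  57.] z95 [ 1. 60.] rect [454. 471.] [316. 227.] 88.8
side bottle 0.89 [424. 318.] 2774 med [ 666. -387.   88.] z95 [ 13. 149.] rect [ 713. -303.] [219.  75.] 64.8
side block 0.56 [341. 163.] 241 med [671. 318.  19.] z95 [ 2. 22.] rect [673. 329.] [52. 70.] 71.7
side fence_face 0.84 [368.2 215.6] [682.7   8.8  10. ]
side end_face 0.9 [348.  200.1] [646.6  91.3  10. ]
side tray 0.78 [313.4 250.5] [ 525.8 -108.8   10. ]
side offcut 0.59 [354.3 210.2] [649.2  24.3  20. ]
side fixture 0.78 [334.5 233.1] [586.5 -38.6   0. ]
side basket 0.94 [274.8 360.7] [ 429.2 -368.7    0. ]
```

View pics/top0.png

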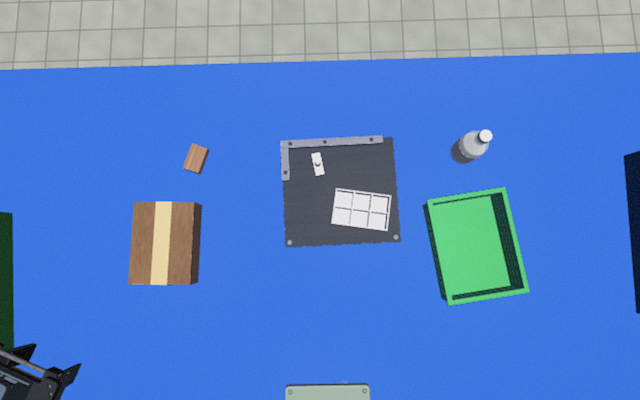

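View pics/side0.png

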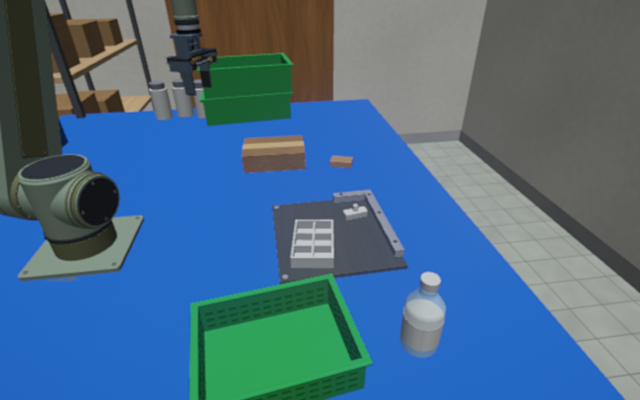

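Run:
```python
from h import *
print(np.round(optics.camera_info("wrist")["mount"],3).tolist(), np.round(optics.camera_info("wrist")["camera_matrix"]).tolist(), env.grasp_offset)
```

```text
[[-0.001, -0.959, -0.282, 79.62], [1.0, -0.001, -0.001, 0.083], [0.001, -0.282, 0.959, -170.493], [0.0, 0.0, 0.0, 1.0]] [[280.0, 0.0, 315.0], [0.0, 280.0, 204.0], [0.0, 0.0, 1.0]] 18.8
```

Request:
send_rows:
  targets:
    - [[0,0,0.03,0.12,-0.2,0,-1],[0,0,0.03,0.12,-0.2,0,-1],[0,0,0.03,0.12,-0.2,0,-1],[0,0,0.03,0.12,-0.2,0,-1],[0,0,0.03,0.12,-0.2,0,-1],[0,0,0.03,0.12,-0.2,0,-1],[0,0,0.03,0.12,-0.2,0,-1],[0,0,0.03,0.12,-0.2,0,-1],[0,0,0.03,0.12,-0.2,0,-1],[0,0,0.03,0.12,-0.2,0,-1],[0,0,0.03,0.12,-0.2,0,-1],[0,0,0.03,0.12,-0.2,0,-1]]

```text
time_s: 2.6
ee_pos: [512.6, 47.8, 214.2]
ee_rot: [180.0, 0.0, -170.4]
force: [0.6, 1.1, -0.9]
gripper_width: 91.0
gripper_force: 0.0
```

Request:
send_rows:
  targets:
    - [[0,0,0,0.15,-0.17,-0.1,-1],[0,0,0,0.15,-0.17,-0.1,-1],[0,0,0,0,0,0,-1],[0,0,0,0,0,0,-1],[0,0,0,0,0,0,-1]]

```text
time_s: 3.1
ee_pos: [571.5, -17.6, 174.5]
ee_rot: [180.0, 0.0, -170.5]
force: [-1.0, 0.4, 0.3]
gripper_width: 91.1
gripper_force: 0.0
```

```bash
cat > look.py <<'E'
import sys
from h import *
name=sys.argv[1]; objs=sys.argv[2:]
s=env.state(); print(s["time_s"],np.round(s["ee_pos"],1),np.round(s["ee_rot"],1),np.round(s["qpos"]),s["gripper_width"],np.round(s["force"],1))
C=cam("wrist"); p,d=optics.grab_frame("wrist"); save(name,p); X=cloud(d,C); np.savez(name,p=p,d=d,X=X)
for o in objs:
    if o.endswith("_face"):
        for s in optics.place_of("wrist",o)[:1]: print(o,round(s["conf"],2),np.round(s["at"],1),np.round(atz(s["at"],10,C),1))
        continue
    for s in optics.silhouettes("wrist",o)[:2]:
        m=s["mask"]&(d>0); q=X[m]
        if len(q)<5: continue
        hi=q[:,2]; top=np.percentile(hi,90)
        r=cv2.minAreaRect(q[:,:2].astype(np.float32)); c=q[(abs(hi-{"offcut":30,"tray":38}.get(o,top))<4)]
        print(o,round(s["conf"],2),np.round(s["at"]),m.sum(),"z",np.round(np.percentile(hi,[5,50,95])),"rect",np.round(r[0]),np.round(r[1]),round(r[2],1))
        if len(c)>5:
            r=cv2.minAreaRect(c[:,:2].astype(np.float32)); print("   toplayer",np.round(r[0],1),np.round(r[1],1),round(r[2],1))
# stops: points z 30, top faces
E
python3 look.py w1 tray offcut fixture fence_face end_face
```

```text
3.1 [571.5 -17.6 174.5] [ 180.     0.  -170.5] [  -3.   20.   94.    0.   67. -102.] 91.1340406719494 [-1.   0.4  0.3]
tray 0.74 [247. 144.] 11190 z [13. 15. 38.] rect [ 530. -101.] [154. 100.] 81.4
   toplayer [527.2 -95.8] [140.5  90.5] 80.9
offcut 0.67 [328. 250.] 834 z [19. 30. 44.] rect [645.  10.] [55. 24.] 9.8
   toplayer [645.   10.1] [54.6 22.8] 10.5
fixture 0.92 [318. 176.] 35351 z [ 9. 10. 11.] rect [580. -41.] [280. 314.] 1.1
   toplayer [575.6 -44.6] [269.4 295.6] 1.6
fence_face 0.9 [320.4 280.4] [695.3   9.7  10. ]
end_face 0.74 [384.4 259.1] [649.8  87.9  10. ]
```

View pics/w1.png

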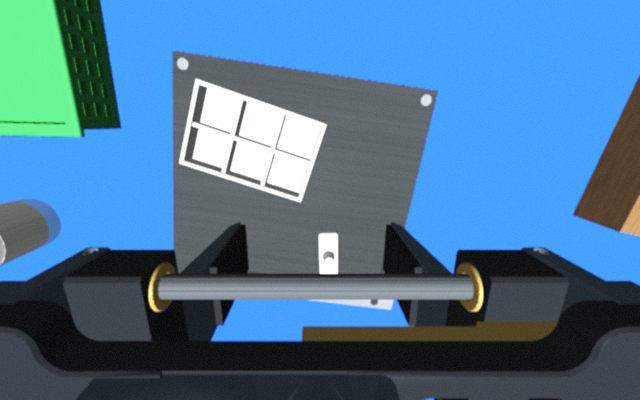

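Request:
send_rows:
  targets:
    - [[0,0,0,0.19,0.07,0,-1],[0,0,0,0.19,0.07,0,-1],[0,0,0,0,0,-0.2,-1],[0,0,0,0,0,-0.2,-1],[0,0,0,0,0,-0.2,-1],[0,0,0,0,0,-0.1,-1],[0,0,0,0,0,-0.1,-1],[0,0,0,0,0,0,-1],[0,0,0,0,0,0,1],[0,0,0,0,0,0,1],[0,0,0,0,0,0,1],[0,0,0,0,0,0,1]]
  grip_force: 15

```text
time_s: 4.6
ee_pos: [648.0, 9.7, 14.6]
ee_rot: [-180.0, 0.1, -170.5]
force: [-0.1, -0.4, -0.3]
gripper_width: 62.1
gripper_force: 0.0
```

Request:
send_rows:
  targets:
    - [[0,0,0,0,0,0,1],[0,0,0,0,0,0,1],[0,0,0,0,0,0,1],[0,0,0,0,0,0,1]]

```text
time_s: 5.0
ee_pos: [647.8, 9.7, 14.0]
ee_rot: [180.0, 0.0, -170.5]
force: [-0.6, -0.4, 0.6]
gripper_width: 29.9
gripper_force: 0.0
```

Request:
send_rows:
  targets:
    - [[0,0,0,0,0,0,1],[0,0,0,0,0,0,1],[0,0,0,0,0,0,1],[0,0,0,0,0,0,1]]

```text
time_s: 5.4
ee_pos: [647.8, 9.7, 14.0]
ee_rot: [180.0, 0.0, -170.5]
force: [0.1, -0.9, -0.7]
gripper_width: 23.8
gripper_force: 15.0
```

Request:
send_rows:
  targets:
    - [[0,0,0,0,0,0.1,1],[0,0,0,0,0,0.2,1],[0,0,0,0,0,0.2,1],[0,0,0,0,0,0.2,1],[0,0,0,0,0,0,1]]

```text
time_s: 5.9
ee_pos: [651.5, 9.7, 160.8]
ee_rot: [-179.9, 0.7, -170.5]
force: [0.4, 0.5, -0.1]
gripper_width: 23.9
gripper_force: 15.0
```

Request:
send_rows:
  targets:
    - [[0,0,0,-0.11,-0.19,0,1],[0,0,0,-0.11,-0.19,0,1],[0,0,0,-0.11,-0.19,0,1],[0,0,0,-0.11,-0.19,0,1],[0,0,0,-0.11,-0.19,0,1],[0,0,0,-0.11,-0.19,0,1],[0,0,0,-0.11,-0.19,0,1],[0,0,0,-0.11,-0.19,0,1],[0,0,0,-0.11,-0.19,0,1],[0,0,0,-0.11,-0.19,0,1],[0,0,0,0,0,0,1],[0,0,0,0,0,0,1]]

```text
time_s: 7.1
ee_pos: [427.0, -370.6, 153.1]
ee_rot: [179.9, -0.0, -170.6]
force: [0.2, -0.0, -0.3]
gripper_width: 24.0
gripper_force: 15.0
```

```bash
python3 look.py w2 basket
python3 - <<'E'
from h import *
# basket + fixture from top camera depth, arm mostly off the fixture now
C=cam("top"); p,d=optics.grab_frame("top"); X=cloud(d,C); np.savez("top1",p=p,d=d,X=X)
m=(abs(X[...,2]-70)<6)&(X[...,1]<-230)&(X[...,0]<570); q=X[m]; print("rim",len(q),np.round(np.percentile(q,[1,99],axis=0)),cv2.minAreaRect(q[:,:2].astype(np.float32)))
b=(abs(X[...,2]-30)<5)&(X[...,0]>560)&(abs(X[...,1])<170); q=X[b]; print(len(q)); print(cv2.minAreaRect(q[:,:2].astype(np.float32)))
f=q[(q[:,0]>690)]; print("fence mid",f.mean(0),np.degrees(np.linalg.svd(f[:,:2]-f[:,:2].mean(0))[2][0]@np.array([[1,0],[0,1]])))
vx=cv2.fitLine(f[:,:2].astype(np.float32),cv2.DIST_HUBER,0,.01,.01).ravel(); print(vx, np.degrees(np.arctan(-vx[0]/vx[1])))
E
```

```text
7.1 [ 427.  -370.6  153.1] [ 179.9   -0.  -170.6] [ -42.   20.   96.    0.   64. -142.] 23.978531327283704 [ 0.2 -0.  -0.3]
basket 0.95 [321. 152.] 36160 z [ 4.  6. 70.] rect [ 425. -351.] [265. 222.] 8.0
   toplayer [ 432.3 -364. ] [254.6 193.9] 8.2
rim 1755 [[ 298. -473.   65.]
 [ 565. -256.   73.]] ((431.974365234375, -364.9788818359375), (253.74122619628906, 195.04742431640625), 8.038857460021973)
1096
((641.326171875, -26.852645874023438), (263.9682922363281, 157.77593994140625), 88.73465728759766)
fence mid [704.51744784 -27.41851882  29.39045873] [-1.64171206 57.27225447]
[ 2.9749848e-02 -9.9955738e-01  7.0445911e+02 -2.7634478e+01] 1.7047921
```

Request:
send_rows:
  targets:
    - [[0,0,0,0.02,0.03,-0.2,1],[0,0,0,0,0,-0.2,1],[0,0,0,0,0,-0.18,1],[0,0,0,0,0,-0.08,1],[0,0,0,0,0,0,1],[0,0,0,0,0,0,1],[0,0,0,0,0,0,-0.1],[0,0,0,0,0,0,-0.1],[0,0,0,0,0,0,-0.1],[0,0,0,0,0,0,-0.1]]

```text
time_s: 8.25
ee_pos: [432.0, -364.6, 22.6]
ee_rot: [-180.0, 0.0, -170.5]
force: [0.4, -0.4, -0.6]
gripper_width: 49.8
gripper_force: 0.0
```

Request:
send_rows:
  targets:
    - [[0,0,0,0,0,0.15,-0.1],[0,0,0,0,0,0.2,-0.1],[0,0,0,0,0,0.2,-0.1],[0,0,0,0,0,0.2,-0.1],[0,0,0,0,0,0,-0.1]]

```text
time_s: 8.75
ee_pos: [434.4, -366.8, 178.3]
ee_rot: [-179.4, 0.5, -170.5]
force: [-1.2, -0.5, 0.0]
gripper_width: 50.1
gripper_force: 0.0
```

```bash
python3 look.py w3 offcut
python3 - <<'E'
import numpy as np
from h import *
z=np.load("top1.npz"); X=z["X"]
# fixture frame angle 1.7: fit with rotated coords
for a in(1.2,1.7,2.2):
    r=np.radians(a); ex=np.array([np.cos(r),np.sin(r)]); ey=np.array([-np.sin(r),np.cos(r)])
    u=X[...,:2]@ex; v=X[...,:2]@ey; Z=X[...,2]
    pl=(Z>6)&(Z<34)&(u>400)&(u<760)&(v>-230)&(v<150)
    st=(Z>25)&(Z<34)&pl
    F=st&(u>680); E=st&(v>75)&(v<140)&(u<680)&(u>600)
    print(a,"plate u,v 0.5-99.5",np.round(np.percentile(u[pl],[.5,99.5])),np.round(np.percentile(v[pl],[.5,99.5])),"fence u",np.round(np.percentile(u[F],[2,50,98]),1),F.sum(),"v",np.round(np.percentile(v[F],[1,99]),1),"end v",np.round(np.percentile(v[E],[2,50,98]),1),E.sum(),"u",np.round(np.percentile(u[E],[1,99]),1))
E
```

```text
8.75 [ 434.4 -366.8  178.3] [-179.4    0.5 -170.5] [ -41.   19.   94.   -0.   66. -141.] 50.0518271170874 [-1.2 -0.5  0. ]
offcut 0.78 [320. 188.] 997 z [22. 25. 40.] rect [ 433. -365.] [59. 24.] 10.2
   toplayer [ 434.1 -364.6] [52.7 17.4] 10.8
1.2 plate u,v 0.5-99.5 [441. 713.] [-204.   88.] fence u [685.4 703.3 714.2] 845 v [-171.8   88.8] end v [75.4 82.6 89.1] 150 u [609.1 678.1]
1.7 plate u,v 0.5-99.5 [441. 712.] [-209.   83.] fence u [686.1 702.7 713.6] 845 v [-177.9   82.7] end v [75.1 79.4 83.9] 93 u [609.8 678.3]
2.2 plate u,v 0.5-99.5 [440. 712.] [-214.   78.] fence u [686.1 702.3 713.5] 847 v [-183.9   76.7] end v [75.1 76.6 78.4] 35 u [610.5 677. ]
```

Request:
send_rows:
  targets:
    - [[0,0,-0.023,0.09,0.2,0.04,-0.1],[0,0,-0.023,0.09,0.2,0.04,-0.1],[0,0,-0.023,0.09,0.2,0.04,-0.1],[0,0,-0.023,0.09,0.2,0.04,-0.1],[0,0,-0.023,0.09,0.2,0.04,-0.1],[0,0,-0.023,0.09,0.2,0.04,-0.1],[0,0,-0.023,0.09,0.2,0.04,-0.1],[0,0,-0.023,0.09,0.2,0.04,-0.1],[0,0,-0.023,0.09,0.2,0.04,-1],[0,0,0,0,0,0,-1],[0,0,0,0,0,0,-1],[0,0,0,0,0,0,-1]]

```text
time_s: 10.05
ee_pos: [592.8, -5.2, 242.4]
ee_rot: [-180.0, -0.2, 170.8]
force: [-0.0, -0.2, 0.4]
gripper_width: 79.5
gripper_force: 0.0
```

```bash
python3 look.py w4 tray fence_face end_face
cat > fix.py <<'E'
import sys
from h import *
X=np.load(sys.argv[1]+".npz")["X"]; Z=X[...,2]
st=(Z>25)&(Z<35)&(X[...,0]>675)&(X[...,0]<740)&(X[...,1]<130)&(X[...,1]>-190)
q=X[st]; print(len(q))
l=cv2.fitLine(q[:,:2].astype(np.float32),cv2.DIST_HUBER,0,.01,.01).ravel(); a=np.degrees(np.arctan(-l[0]/l[1])); print("fence yaw",a,q[:,2].mean())
for a in (a,1.7):
    r=np.radians(a); u=X[...,0]*np.cos(r)+X[...,1]*np.sin(r); v=-X[...,0]*np.sin(r)+X[...,1]*np.cos(r)
    E=(Z>25)&(Z<35)&(v>45)&(v<110)&(u>615)&(u<685)
    print(a,"fence u",np.round(np.percentile(u[st],[1,5,50,95,99]),1),"end v",np.round(np.percentile(v[E],[1,5,50,95,99]),1),E.sum())
E
python3 fix.py w4
```

```text
10.05 [592.8  -5.2 242.4] [-180.    -0.2  170.8] [ -2.  19.  84.  -0.  77. -82.] 79.45666475096671 [-0.  -0.2  0.4]
tray 0.67 [238. 148.] 7424 z [13. 15. 38.] rect [526. -96.] [141.  92.] 80.9
   toplayer [527.2 -95.8] [140.7  89.5] 80.8
fence_face 0.81 [338.6 239. ] [691.8  14.9  10. ]
end_face 0.8 [381. 208.] [651.9  84.9  10. ]
1615
fence yaw 2.5961456 29.636427371938748
2.5961456 fence u [682.9 693.  702.1 712.4 713.8] end v [55.4 56.  65.6 74.2 75.2] 624
1.7 fence u [681.7 694.4 703.  713.  714.1] end v [65.5 66.  75.8 84.4 85.3] 615
```

View pics/w4.png

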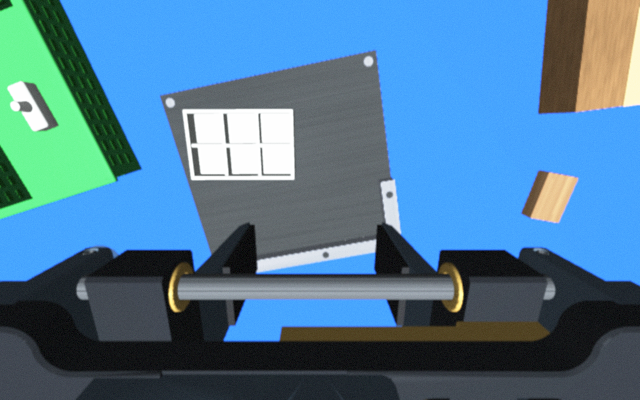

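Request:
send_rows:
  targets:
    - [[0,0,0,-0.18,-0.1,0,-1],[0,0,0,-0.18,-0.1,0,-1],[0,0,0,-0.18,-0.1,0,-1],[0,0,0,-0.18,-0.1,0,-1],[0,0,0,0,0,-0.2,-1],[0,0,0,0,0,-0.2,-1],[0,0,0,0,0,-0.2,-1],[0,0,0,0,0,-0.2,-1],[0,0,0,0,0,-0.2,-1],[0,0,0,0,0,-0.12,-1],[0,0,0,0,0,0,-1],[0,0,0,0,0,0,-1]]

```text
time_s: 11.45
ee_pos: [450.1, -84.8, 20.4]
ee_rot: [180.0, 0.0, 170.8]
force: [0.8, -0.3, -0.2]
gripper_width: 91.2
gripper_force: 0.0
```

Request:
send_rows:
  targets:
    - [[0,0,0,0.03,-0.005,-0.015,-1],[0,0,0,0.03,-0.005,0,-1],[0,0,0.012,0.055,-0.003,0,-1],[0,0,0.012,0.055,-0.003,0,-1],[0,0,0.012,0.055,-0.003,0,-1],[0,0,0.012,0.055,-0.003,0,-1],[0,0,0.012,0.055,-0.003,0,-1],[0,0,0.012,0.055,-0.003,0,-1],[0,0,0.012,0.055,-0.003,0,-1],[0,0,0.012,0.055,-0.003,0,-1],[0,0,0.012,0.055,-0.003,0,-1],[0,0,0.012,0.035,-0.003,0,-1]]

```text
time_s: 12.65
ee_pos: [569.2, -92.4, 16.9]
ee_rot: [-180.0, 0.0, -178.2]
force: [-2.6, 0.4, 0.3]
gripper_width: 91.4
gripper_force: 1.0
```

```bash
python3 look.py w5 tray
python3 - <<'E'
from h import *
for n in("top","side"):
    C=cam(n);p,d=optics.grab_frame(n); X=cloud(d,C); save(n+"5",p)
    for s in optics.silhouettes(n,"tray")[:1]:
        q=X[s["mask"]&(d>0)]; q=q[abs(q[:,2]-38)<4]; print(n,s["conf"],len(q),cv2.minAreaRect(q[:,:2].astype(np.float32)))
E
```

```text
12.65 [569.2 -92.4  16.9] [-180.     0.  -178.2] [ -10.   29.  104.    0.   47. -102.] 91.40607268476386 [-2.6  0.4  0.3]
tray 0.72 [296. 316.] 7143 z [13. 15. 34.] rect [584. -93.] [ 96. 135.] 1.8
   toplayer [ 614.1 -112.6] [32.8 93.4] 1.8
top 0.71 316 ((431.9097900390625, -363.1368103027344), (235.7759246826172, 178.67059326171875), 8.321919441223145)
side 0.89 234 ((635.2777709960938, -90.30350494384766), (89.66085815429688, 144.14503479003906), 0.5167383551597595)
```

Request:
send_rows:
  targets:
    - [[0,0,0,0.02,0.001,0,-1],[0,0,0,0.02,0.001,0,-1],[0,0,0,0.02,0.001,0,-1],[0,0,0,0.01,0,0,-1],[0,0,0,0,0,0,-1]]

```text
time_s: 13.45
ee_pos: [582.4, -91.7, 17.0]
ee_rot: [180.0, 0.0, -178.3]
force: [0.0, 0.1, -0.7]
gripper_width: 91.1
gripper_force: 0.1
```

Request:
send_rows:
  targets:
    - [[0,0,0,0.005,0,0,-1],[0,0,0,0.005,0,0,-1],[0,0,0,0,0,0,-1]]

```text
time_s: 13.75
ee_pos: [583.8, -91.7, 16.9]
ee_rot: [180.0, 0.0, -178.3]
force: [-1.5, 0.7, 0.3]
gripper_width: 91.2
gripper_force: 0.6
```

Request:
send_rows:
  targets:
    - [[0,0,0,0.005,0,0,-1],[0,0,0,0.005,0,0,-1],[0,0,0,0,0,0,-1]]

```text
time_s: 14.05
ee_pos: [586.1, -91.7, 16.9]
ee_rot: [180.0, 0.0, -178.3]
force: [-0.6, -0.5, 0.1]
gripper_width: 91.0
gripper_force: 0.5
```

Request:
send_rows:
  targets:
    - [[0,0,0,0.005,0,0,-1],[0,0,0,0.005,0,0,-1],[0,0,0,0,0,0,-1]]

```text
time_s: 14.35
ee_pos: [588.1, -91.8, 17.0]
ee_rot: [180.0, 0.0, -178.3]
force: [-0.8, 0.3, 0.1]
gripper_width: 91.0
gripper_force: 0.4
```

Request:
send_rows:
  targets:
    - [[0,0,0,0.005,0,0,-1],[0,0,0,0.005,0,0,-1],[0,0,0,0,0,0,-1]]

```text
time_s: 14.65
ee_pos: [589.2, -91.7, 16.9]
ee_rot: [180.0, -0.1, -178.3]
force: [-3.3, -0.7, 0.7]
gripper_width: 91.1
gripper_force: 1.7
```

Request:
send_rows:
  targets:
    - [[0,0,0,0.005,0,0,-1],[0,0,0,0,0,0,-1]]

```text
time_s: 14.85
ee_pos: [589.2, -91.7, 17.0]
ee_rot: [180.0, -0.2, -178.3]
force: [-5.6, -0.4, 4.1]
gripper_width: 91.3
gripper_force: 3.0
```

Request:
send_rows:
  targets:
    - [[0,0,0,-0.1,0,0,-1],[0,0,0,-0.05,0,0.2,1],[0,0,0,0,0,0.2,1],[0,0,0,0.16,-0.17,0,1],[0,0,0,0.16,-0.17,0,1],[0,0,0,0.16,-0.17,0,1],[0,0,0,0,0,0,1],[0,0,0,0,0,0,1],[0,0,0,0,0,0,1],[0,0,0,0,0,0,1],[0,0,0,0,0,0,1]]

```text
time_s: 15.95
ee_pos: [656.4, -192.8, 97.4]
ee_rot: [180.0, 0.0, -178.3]
force: [0.8, 0.6, 0.9]
gripper_width: 14.1
gripper_force: 0.0
```

Run:
```python
from h import *
s=env.state(); print(s["time_s"],np.round(s["ee_pos"],1),s["gripper_width"])
for n in("wrist","side"):
    C=cam(n);p,d=optics.grab_frame(n); X=cloud(d,C); save(n+"6",p)
    for s in optics.silhouettes(n,"tray")[:1]:
        q=X[s["mask"]&(d>0)]; q=q[abs(q[:,2]-38)<4]; print(n,s["conf"],s["at"],len(q),cv2.minAreaRect(q[:,:2].astype(np.float32)))
```

```text
15.95 [ 656.4 -192.8   97.4] 14.06401768030402
wrist 0.71 [433.4, 208.7] 3494 ((652.4296264648438, -89.26148223876953), (90.7637939453125, 141.27120971679688), 1.4554427862167358)
side 0.63 [364.5, 243.0] 269 ((653.0012817382812, -91.0003433227539), (90.63850402832031, 141.01602172851562), 1.5310200452804565)
```

View pics/side6.png

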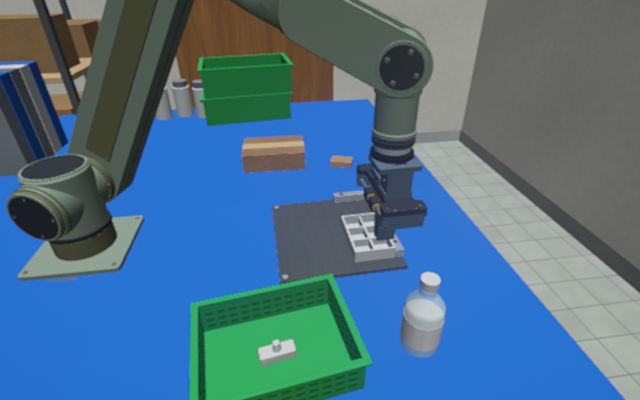

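Request:
send_rows:
  targets:
    - [[0,0,0,0,0,-0.2,1],[0,0,0,0,0,-0.2,1],[0,0,0,0,0,0,1],[0,0,0,-0.002,0.06,0,1],[0,0,0,-0.002,0.05,0,1],[0,0,0,-0.002,0.05,0,1],[0,0,0,-0.002,0.05,0,1],[0,0,0,-0.001,0.05,0,1],[0,0,0,-0.002,0.05,0,1],[0,0,0,-0.001,0.05,0,1],[0,0,0,-0.002,0.05,0,1],[0,0,0,0,0,0,1]]

```text
time_s: 17.35
ee_pos: [653.5, -109.7, 16.6]
ee_rot: [179.9, -0.1, -178.3]
force: [0.3, -0.1, -0.3]
gripper_width: 0.2
gripper_force: 0.0
```

Request:
send_rows:
  targets:
    - [[0,0,0,-0.001,0.05,0,1],[0,0,0,-0.002,0.05,0,1],[0,0,0,-0.001,0.04,0,1],[0,0,0,0,0.015,0,1],[0,0,0,0,0,0,1]]

```text
time_s: 17.85
ee_pos: [653.1, -79.9, 16.9]
ee_rot: [180.0, -0.0, -178.3]
force: [-0.3, 0.1, 0.9]
gripper_width: 0.4
gripper_force: 0.0
```

```bash
cat > chk.py <<'E'
import sys
from h import *
s=env.state(); print(s["time_s"],np.round(s["ee_pos"],1),np.round(s["force"],1))
for n in sys.argv[1:]:
    C=cam(n);p,d=optics.grab_frame(n); X=cloud(d,C); save(f"{n}_{s['time_s']:.1f}",p); np.savez("c_"+n,X=X)
    for t in optics.silhouettes(n,"tray")[:1]:
        q=X[t["mask"]&(d>0)]; q=q[abs(q[:,2]-38)<4]; r=cv2.minAreaRect(q[:,:2].astype(np.float32)); print(n,round(t["conf"],2),np.round(t["at"]),len(q),np.round(r[0],1),np.round(r[1],1),round(r[2],2))
E
python3 chk.py wrist side top
```

```text
17.85 [653.1 -79.9  16.9] [-0.3  0.1  0.9]
wrist 0.83 [454. 224.] 5599 [648.7   1.5] [ 91.1 141.9] 1.71
side 0.69 [345. 220.] 118 [ 6.251e+02 -1.000e-01] [ 42.7 143.7] 1.99
top 0.95 [308. 166.] 204 [647.3  31.2] [90.2 76.2] 1.41
```

Request:
send_rows:
  targets:
    - [[0,0,0,0,0.02,0,1],[0,0,0,-0.001,0.02,0,1],[0,0,0,0,0.01,0,1],[0,0,0,0,0,0,1]]

```text
time_s: 18.55
ee_pos: [653.0, -70.3, 17.0]
ee_rot: [180.0, 0.0, -178.3]
force: [-0.8, 0.3, 0.2]
gripper_width: 0.5
gripper_force: 0.0
```

Request:
send_rows:
  targets:
    - [[0,0,0,0,0.005,0,1],[0,0,0,0,0.005,0,1],[0,0,0,0,0,0,1]]

```text
time_s: 18.85
ee_pos: [653.1, -68.7, 17.0]
ee_rot: [180.0, 0.0, -178.3]
force: [-0.5, -1.5, 0.2]
gripper_width: 0.4
gripper_force: 0.5
```

Request:
send_rows:
  targets:
    - [[0,0,0,0,0.005,0,1],[0,0,0,0,0.005,0,1],[0,0,0,0,0,0,1]]

```text
time_s: 19.15
ee_pos: [653.0, -66.6, 17.0]
ee_rot: [180.0, -0.0, -178.3]
force: [0.3, -1.3, -0.5]
gripper_width: 0.3
gripper_force: 0.5
```

Request:
send_rows:
  targets:
    - [[0,0,0,0,0.005,0,1],[0,0,0,0,0,0,1]]

```text
time_s: 19.35
ee_pos: [653.0, -65.6, 17.0]
ee_rot: [180.0, -0.0, -178.3]
force: [-0.5, -1.2, 0.3]
gripper_width: 0.6
gripper_force: 0.6
```

Request:
send_rows:
  targets:
    - [[0,0,0,0,0.005,0,1],[0,0,0,0,0,0,1]]

```text
time_s: 19.55
ee_pos: [653.0, -65.4, 17.0]
ee_rot: [-179.9, -0.0, -178.3]
force: [-0.8, -4.2, 0.4]
gripper_width: 0.6
gripper_force: 2.2
```

Request:
send_rows:
  targets:
    - [[0,0,0,0,0.005,0,1],[0,0,0,0,0,0,1]]

```text
time_s: 19.75
ee_pos: [652.8, -65.4, 17.0]
ee_rot: [-179.9, -0.0, -178.3]
force: [-1.1, -8.2, 0.7]
gripper_width: 0.6
gripper_force: 3.6
```

Request:
send_rows:
  targets:
    - [[0,0,0,0,-0.1,0,1],[0,0,0,0,-0.05,0.2,1],[0,0,0,0,0,0.2,-1],[0,0,0,-0.165,0.18,0,-1],[0,0,0,-0.165,0.18,0,-1],[0,0,0,-0.165,0.18,0,-1],[0,0,0,0,0,0,-1],[0,0,0,0,0,0,-1],[0,0,0,0,0,0,-1],[0,0,0,0,0,0,-1]]

```text
time_s: 20.75
ee_pos: [555.2, 13.6, 96.9]
ee_rot: [180.0, 0.0, -178.4]
force: [0.1, -0.1, 0.0]
gripper_width: 61.6
gripper_force: 0.0
```

```bash
python3 chk.py wrist side
```

```text
20.75 [555.2  13.6  96.9] [ 0.1 -0.1  0. ]
wrist 0.96 [314. 309.] 937 [637.4   4.6] [ 73.9 127.3] 7.85
side 0.68 [357. 216.] 287 [648.9  15.9] [ 90.6 145.7] 1.63
```

Request:
send_rows:
  targets:
    - [[0,0,0,0,0,0,-1],[0,0,0,0,0,0,-1],[0,0,0,0,0,-0.2,-1],[0,0,0,0,0,-0.2,-1],[0,0,0,0,0,0,-1],[0,0,0,0.05,0,0,-1],[0,0,0,0.05,0,0,-1],[0,0,0,0.03,0,0,-1],[0,0,0,0,0,0,-1]]

```text
time_s: 21.85
ee_pos: [582.5, 14.3, 18.6]
ee_rot: [-180.0, 0.2, -178.3]
force: [-1.2, 0.5, 0.3]
gripper_width: 91.6
gripper_force: 0.0
```

Request:
send_rows:
  targets:
    - [[0,0,0,0.005,0,0,-1],[0,0,0,0.005,0,0,-1],[0,0,0,0.005,0,0,-1],[0,0,0,0,0,0,-1]]

```text
time_s: 22.25
ee_pos: [583.0, 14.3, 17.0]
ee_rot: [180.0, 0.0, -178.3]
force: [-0.1, -0.5, 0.6]
gripper_width: 91.4
gripper_force: 0.0
```

Request:
send_rows:
  targets:
    - [[0,0,0,0.005,0,0,-1],[0,0,0,0.005,0,0,-1],[0,0,0,0,0,0,-1]]

```text
time_s: 22.55
ee_pos: [585.1, 14.3, 16.9]
ee_rot: [180.0, -0.0, -178.3]
force: [-0.4, -1.2, 0.4]
gripper_width: 91.2
gripper_force: 0.0
```

Request:
send_rows:
  targets:
    - [[0,0,0,0.005,0,0,-1],[0,0,0,0,0,0,-1]]

```text
time_s: 22.75
ee_pos: [585.4, 14.3, 16.8]
ee_rot: [180.0, -0.1, -178.3]
force: [-1.7, 0.3, 1.7]
gripper_width: 91.4
gripper_force: 1.0
```

Request:
send_rows:
  targets:
    - [[0,0,0,0.005,0,0,-1],[0,0,0,0,0,0,-1]]

```text
time_s: 22.95
ee_pos: [586.2, 14.3, 16.8]
ee_rot: [180.0, -0.1, -178.3]
force: [-2.9, -0.3, 2.0]
gripper_width: 91.1
gripper_force: 1.7
```

Request:
send_rows:
  targets:
    - [[0,0,0,0.005,0,0,-1],[0,0,0,0,0,0,-1]]

```text
time_s: 23.15
ee_pos: [586.2, 14.3, 16.8]
ee_rot: [180.0, -0.2, -178.3]
force: [-5.7, -0.4, 3.6]
gripper_width: 91.2
gripper_force: 3.0
```

Request:
send_rows:
  targets:
    - [[0,0,0,-0.1,0,0,-1],[0,0,0,-0.1,0,0.1,-1],[0,0,0,0,0,0.2,-1],[0,0,0,0,0,0.2,-1],[0,0,0,0,0,0.2,-1],[0,0,0,0.1,0,0.2,-1],[0,0,0,0.2,0,0.1,-1],[0,0,0,0.1,0,0,-1],[0,0,0,0,0,0,-1],[0,0,0,0,0,0,-1]]

```text
time_s: 24.15
ee_pos: [627.7, 14.2, 216.2]
ee_rot: [180.0, -0.1, -178.3]
force: [-0.8, 0.2, -0.3]
gripper_width: 91.2
gripper_force: 0.0
```

```bash
python3 chk.py wrist side
python3 - <<'E'
from h import *
import glob
X=np.load("c_wrist.npz")["X"]; Z=X[...,2]; r=np.radians(1.7)
u=X[...,0]*np.cos(r)+X[...,1]*np.sin(r); v=-X[...,0]*np.sin(r)+X[...,1]*np.cos(r)
# heights profile across gaps
for w in (-60,-5,50):
    m=(abs(v-w)<4)&(u>680)&(u<716); o=np.argsort(u[m]); print("v",w,[(round(float(a)),round(float(b))) for a,b in zip(u[m][o],Z[m][o])][::4])
for w in (620,655,680):
    m=(abs(u-w)<3)&(v>55)&(v<90); o=np.argsort(v[m]); print("u",w,[(round(float(a)),round(float(b))) for a,b in zip(v[m][o],Z[m][o])][::4])
f=sorted(glob.glob("pics/wrist_*"))[-1]; p=cv2.imread(f)
cv2.imwrite("pics/crop.png",cv2.resize(p[130:290,200:440],None,fx=3.3,fy=3.3,interpolation=cv2.INTER_CUBIC)); print(f)
E
```

```text
24.15 [627.7  14.2 216.2] [-0.8  0.2 -0.3]
wrist 0.82 [315. 203.] 1645 [649.2  14.9] [ 90.  140.3] 1.65
side 0.63 [356. 215.] 271 [649.8  14.9] [ 90.5 144.4] 1.73
v -60 [(680, 15), (681, 14), (682, 14), (683, 15), (684, 14), (685, 15), (687, 14), (687, 14), (688, 14), (690, 15), (690, 21), (690, 24), (690, 32), (690, 24), (690, 16), (690, 38), (691, 16), (691, 24), (691, 23), (691, 37), (691, 19), (692, 38), (693, 39), (694, 37), (698, 30), (699, 32), (700, 30), (701, 30), (703, 31), (703, 30), (704, 30), (706, 30), (706, 30), (708, 30), (709, 31), (709, 30), (710, 30), (712, 30), (712, 29), (713, 30)]
v -5 [(681, 14), (681, 14), (683, 13), (684, 14), (684, 14), (685, 14), (687, 14), (687, 13), (688, 14), (690, 15), (690, 14), (690, 39), (690, 32), (690, 24), (690, 16), (691, 38), (691, 35), (691, 31), (691, 23), (691, 38), (691, 30), (691, 34), (692, 38), (694, 37), (698, 31), (699, 29), (700, 30), (701, 31), (702, 29), (703, 30), (704, 31), (705, 29), (706, 30), (707, 31), (708, 29), (709, 30), (710, 31), (711, 30), (712, 30), (713, 31), (713, 30)]
v 50 [(681, 14), (681, 13), (683,
[... 483 characters left out ...]
, 33), (62, 16), (62, 38), (63, 39), (64, 37), (65, 37), (68, 30), (69, 29), (70, 29), (71, 30), (73, 30), (74, 30), (75, 30), (77, 30), (78, 30), (79, 30), (79, 29), (80, 30), (82, 30), (83, 30), (84, 30), (85, 29)]
u 655 [(62, 22), (62, 28), (62, 34), (63, 37), (64, 37), (65, 38), (68, 30), (70, 29), (71, 30), (72, 30), (74, 29), (75, 29), (76, 29), (78, 29), (79, 30), (80, 31), (81, 31), (83, 30), (84, 28), (86, 27)]
u 680 [(55, 14), (57, 15), (58, 15), (59, 14), (61, 15), (61, 37), (62, 28), (62, 18), (62, 33), (63, 38), (64, 38), (65, 37), (68, 30), (69, 30), (71, 30), (72, 28), (73, 30), (75, 30), (76, 30), (78, 29), (79, 30), (80, 30), (82, 29), (83, 30), (84, 30)]
pics/wrist_24.1.png
```

View pics/crop.png

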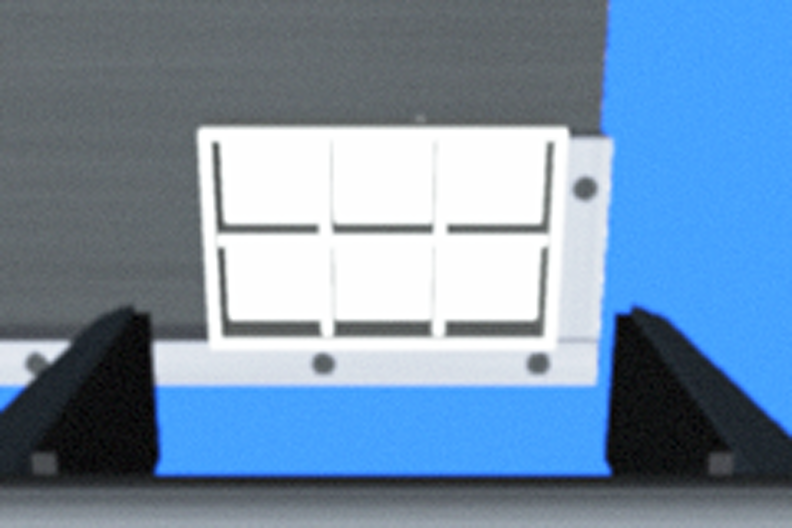

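The picture shows the tray's walls against the fence (lower edge, row about 345) and the end stop (right edge, column about 560). The depth profiles show no gap at either stop.

```bash
python3 -c "
from workcell import env
print(env.job_done())"
```

```text
the job is handed in; nothing more can be done
None
```

The offcut is in the scrap basket, the tray was slid flush against the far fence and the left end stop, and the job was handed in at about 24 s of the 69 s; the carton, bottle and block were not touched.

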